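Face up the grocery rail

TASK

Face up the grocery rail for opening: stand the food tin, jam jar, spice jar and honey jar from the front of the table upright in the rail's four seats, one in the middle of each, in order of height, so that the shortest is at the end beside the counter bell and the tallest, which a reaching hand might knock over, is at the far end from it. They are glass and tin goods: set them down, never drop or tip them, and leave the bell where it stands.

Things in the scene. Friction and masses are not known exactly. Their poses are not given: they have to be found in the camera images.
- food_tin: red food tin with a silver lid, on the front, lower part of the table (not the stock at the back): upright cylinder 57 mm in diameter, 72 mm high, about 0.18 kg; the shortest. Origin at the centre of its underside, z up.
- jam_jar: glass jar with red contents and a green lid, on the front, lower part of the table: 60 mm in diameter, 86 mm high, lid 56 mm in diameter above 75 mm, about 0.36 kg; the second shortest. Origin at the centre of its underside, z up.
- spice_jar: slim glass spice jar with a yellow lid, on the front, lower part of the table: 42 mm in diameter, 96 mm high, about 0.11 kg; the second tallest. Origin at the centre of its underside, z up.
- honey_jar: tall amber glass jar with a plain paper label and a black lid, on the front, lower part of the table: 54 mm in diameter up to 80 mm, then narrowing to the lid, 48 mm in diameter; 110 mm high (grip it high, at 65 to 75 mm, so that the lid stays clear of the gripper), about 0.26 kg; the tallest. Origin at the centre of its underside, z up.
- seat_1: one of four equal fixed seats in a row on a wooden board (the rail): brass rim 78 mm inside, 86 mm outside. Origin: centre of its dark felt floor, 16 mm above the table; the rim is 7 mm higher. Seats 92 mm apart; y along the rail to the robot's left, x away from the robot. A strip 23 mm above the table runs 42 to 48 mm behind the centres. This is the left end seat as the robot sees it.
- seat_2: one of four equal fixed seats in a row on a wooden board (the rail): brass rim 78 mm inside, 86 mm outside. Origin: centre of its dark felt floor, 16 mm above the table; the rim is 7 mm higher. Seats 92 mm apart; y along the rail to the robot's left, x away from the robot. A strip 23 mm above the table runs 42 to 48 mm behind the centres. Second from the left.
- seat_3: one of four equal fixed seats in a row on a wooden board (the rail): brass rim 78 mm inside, 86 mm outside. Origin: centre of its dark felt floor, 16 mm above the table; the rim is 7 mm higher. Seats 92 mm apart; y along the rail to the robot's left, x away from the robot. A strip 23 mm above the table runs 42 to 48 mm behind the centres. Third from the left.
- seat_4: one of four equal fixed seats in a row on a wooden board (the rail): brass rim 78 mm inside, 86 mm outside. Origin: centre of its dark felt floor, 16 mm above the table; the rim is 7 mm higher. Seats 92 mm apart; y along the rail to the robot's left, x away from the robot. A strip 23 mm above the table runs 42 to 48 mm behind the centres. The right end seat.
- bell: silver counter bell on a black foot, 76 mm in diameter, 56 mm high, loose, standing on the table just beyond one end of the rail, about 120 mm from the centre of the end seat; which end differs from start to start (a price card stands beyond the other end). Origin at the centre of its underside.
There are look-alikes about, which are no part of the job. Leave any blue look-alike of the spice_jar alone.

How it is judged:
By the outcome, as a careful person would: the job done as asked, in the order asked, and still so for the second after the job is handed in, with the robot touching nothing.
It also fails if it takes over 102 s, if anything falls off the work surface, if the arm or the gripper's body presses on something with over 40 N, if the wrist force passes 120 N, or if a joint passes its speed limit or range.

ROBOT

A 6-joint arm with a two-finger parallel gripper is mounted at the origin on a cart in front of the work surface, level with it; the furniture and walls round the work are solid. World frame = base frame: x ahead of the robot, y to its left, z up, the work surface at z = 0. Lengths are in mm, angles in rad, forces in N, time in s.
With the tool pointing down it reaches from about 275 to 1000 mm from the base axis. Payload 8.4 kg.
Tool frame: the origin (TCP) lies at the very end of the fingers, on their centre line; the grasp point (between the pads) lies 19 mm behind it; z points along the fingers, y is the line along which they close (so a half turn about z gives the same grasp; the last joint's range is limited). The gripper opens to 85 mm and grips with 20 to 120 N. Pads are 22 mm wide; open, the fingers measure 114 mm over their backs; the gripper's body (76 mm by 85 mm) begins 54 mm behind the grasp point. The pads swing forward as they close: fully open they stand 13 mm farther back than shut.
Start: joints at [1.152, 0.353, 1.633, -0, 1.155, -0.002], TCP at [253.022, 571.496, 209.481] pointing down, gripper open.
Joint ranges: [-2.63, 2.63], [-0.92, 2.1], [0.06, 2.66], [-1.3, 4.44], [0, 2.69], [-3.02, 3.02]. Speed limits (rad/s): [2.22, 2.22, 2.79, 3.14, 3.14, 3.14].

INTERFACE

Orientations are given as [roll, pitch, yaw] about the fixed x, y, z axes, in that order (R = Rz(yaw) Ry(pitch) Rx(roll)).
In Python, from rig import sensors, grab_frame, camera_params, order gives the robot as it stands. The module is installed in compiled form; this text tells all that it offers.
- The arm moves only by the tool move_arm, never from a script. Its argument "motion" is a list of rows, each a list of 7 numbers: the turn, a rotation vector about the tool's x, y, z in fractions of the full range, 1 being 360 degrees, then the shift along the tool's x, y, z in fractions of the full range, 1 being 0.4 m, then the finger opening in m, from 0 to 0.0854. A call has 1 to 8 rows; each row is the pose to reach, as a shift and turn from the pose commanded when the call began, along the tool's axes at that moment; what a row does not reach only later rows make up. A row lasts 1/8 s, in which the tool goes at most 62.5 mm and 10.7 degrees, less where a joint would pass 70% of its speed; a pose out of reach is approached as far as the arm can. No shift or turn number may pass 1 either way. A call with a gripper value outside its range is refused whole. The fingers move at their own pace and stop on an object; "grip_force" is the grip in N (left out, the last holds). Time passes only in rows, so rows that repeat a pose let the fingers close. It gives the time, the measured TCP pose, the force, the opening and the grip force at its end, in the units of the state.
- sensors.sense(): the state, without advancing time (a new reading comes with each control period).
- grab_frame(name): name is "scene" or "top" or "wrist"; returns (picture, depth): 384x512x3 uint8, red, green, blue; 384x512 float32, mm along the optical axis (not along the pixel's ray), 0 where there is no reading.
- camera_params(name): a dict with "camera_matrix" (3x3 intrinsics, pixels), "world_from_camera" (4x4, takes a point from camera to world coordinates). Camera axes: x right, y down, z forward; pixel columns grow to the right and rows downward; lengths in mm; the calibration is good to about 2 mm. A picture is of the moment at which its call begins: read the wrist's pose just before it. camera_params takes no time and is no camera call; for the wrist camera it gives the pose at the moment of the call.
- order.sign_off(): hands the job in; it is judged then, once.
The state is a dict: "clock": time; "qpos": joint angles; "qvel": joint speeds; "joint_efforts": joint torques, N m; "eef_pos": TCP position; "tcp_rot": TCP orientation; "contact_force": force on the tool from outside, world axes, zero at the start; "wrist_torque": the same for the moment, N m; "opening": opening from 0.0 (shut) to 1.0 (fully open); "grasp_force": force on a finger pad.
Only numpy, scipy, OpenCV 4.12 (cv2) and the standard library are available. Lean on these libraries where they do the work, as an engineer would, in place of code of your own. Each camera call takes 0.05 s, during which the arm holds its last target. There are 200 camera calls.

## Working session

There is one attempt and no reset: what is moved stays moved. The work goes in short steps, Python scripts to look and compute and a tool call to move; the robot and the scene stay as the last step left them, time stands still between calls to the robot, and variables do not carry over. Pictures are saved under pics/ and viewed, at most 14 in all, crops included, and the job is handed in when it is done.

Besides the shell and the picture viewer there is one more tool, called after ">>>" as a command line: name --pt "numbers of a row" for each row, then --argument value for the rest. move_arm: Moves the arm, as the interface text tells. Its arguments: {"type":"object","properties":{"motion":{"type":"array","items":{"type":"array","items":{"type":"number"}}},"grip_force":{"type":"number"}},"required":["motion"]}

```bash
mkdir -p pics; python3 - <<'E'
from rig import *
import cv2,numpy as np
print(sensors.sense())
for n in("scene","top"):
    p,d=grab_frame(n); cv2.imwrite(f"pics/{n}1.png",p[:,:,::-1]); np.savez(f"{n}1.npz",p=p,d=d)
    c=camera_params(n); print(n,c["camera_matrix"],c["world_from_camera"])
E
```

```text
{'clock': 0.0, 'qpos': array([ 1.15161194e+00,  3.53648366e-01,  1.63413179e+00,  2.80087089e-05,
        1.15517210e+00, -2.37293806e-03]), 'qvel': array([ 0.00122295, -0.00032419, -0.00092412, -0.00081797, -0.000316  ,
        0.00178343]), 'joint_efforts': array([-1.98020280e-03, -6.05272579e+01, -3.42055929e+01, -3.17588783e-04,
        9.99634067e-03, -1.51553769e-05]), 'eef_pos': array([252.8039224 , 571.04889996, 208.76255517]), 'tcp_rot': array([-3.14023312e+00, -2.88349506e-05,  2.72476986e+00]), 'contact_force': array([-0.2266781 , -0.32427509,  0.7442645 ]), 'wrist_torque': array([-0.04707068,  0.0289167 , -0.02965302]), 'grasp_force': 0.0, 'opening': 0.9997205187732058}
scene [[348.79224474   0.         254.12660879]
 [  0.         348.79224474 187.68519543]
 [  0.           0.           1.        ]] [[-6.75192740e-01 -4.60252163e-01  5.76439684e-01  4.87435453e+01]
 [-7.37552672e-01  4.09119488e-01 -5.37249757e-01  4.85392326e+02]
 [ 1.14376545e-02 -7.87901765e-01 -6.15694721e-01  5.52752097e+02]
 [ 0.00000000e+00  0.00000000e+00  0.00000000e+00  1.00000000e+00]]
top [[405.34459574   0.         261.92866488]
 [  0.         405.34459574 198.59862375]
 [  0.           0.           1.        ]] [[ 9.31876413e-03 -9.96480989e-01  8.32994594e-02  4.50855889e+02]
 [-9.99612304e-01 -1.14689313e-02 -2.53713615e-02  3.46109203e+01]
 [ 2.62374352e-02 -8.30307348e-02 -9.96201533e-01  1.21252571e+03]
 [ 0.00000000e+00  0.00000000e+00  0.00000000e+00  1.00000000e+00]]
```

View pics/top1.png

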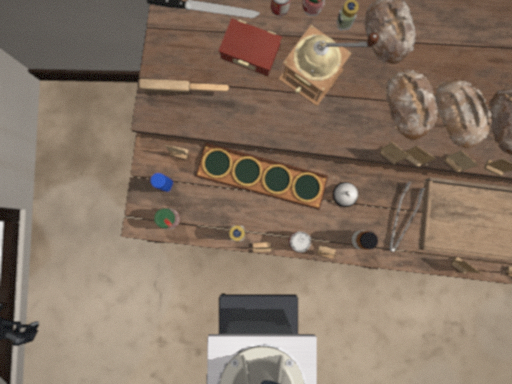

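View pics/scene1.png

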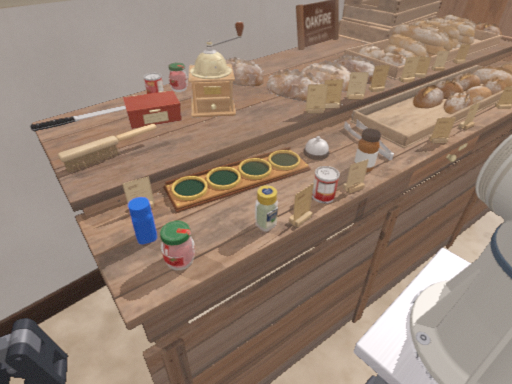

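```bash
cat > h.py <<'E'
import numpy as np,cv2
from rig import *
from scipy.spatial.transform import Rotation as R
def cast(c,px,z):
    K=c["camera_matrix"];T=c["world_from_camera"];px=np.atleast_2d(px).astype(float)
    r=np.c_[(px-K[:2,2])/[K[0,0],K[1,1]],np.ones(len(px))]@T[:3,:3].T
    o=T[:3,3]; return o+r*((z-o[2])/r[:,2])[:,None]
def cloud(c,d):
    K=c["camera_matrix"];T=c["world_from_camera"];v,u=np.indices(d.shape)
    P=np.stack([(u-K[0,2])/K[0,0]*d,(v-K[1,2])/K[1,1]*d,d],-1)
    return P@T[:3,:3].T+T[:3,3]
def go(x,y,z,yaw,s=None):
    "row (turn, shift m) from the measured pose to a tool-down target"
    s=s or sensors.sense(); A=R.from_euler('xyz',s["tcp_rot"]); B=R.from_euler('xyz',[np.pi,0,yaw])
    return np.r_[(A.inv()*B).as_rotvec(),A.inv().apply(np.array([x,y,z])-s["eef_pos"])/1000].round(4)
E
python3 - <<'E'
from h import *
f=np.load("top1.npz");p,d=f["p"],f["d"];c=camera_params("top");P=cloud(c,d)
hsv=cv2.cvtColor(p,cv2.COLOR_RGB2HSV)
def circ(m,z,name):
    n,l,st,ce=cv2.connectedComponentsWithStats(m.astype(np.uint8))
    for i in range(1,n):
        if st[i,4]>60:
            ct=cv2.findContours((l==i).astype(np.uint8),0,1)[0][0][:,0]
            W=cast(c,ct,z); (x,y),r=cv2.minEnclosingCircle(W[:,:2].astype(np.float32))
            k=cast(c,ce[i],z)[0]
            print(name,ce[i].round(1),st[i,4],"centroid",k.round(1),"circ",round(x,1),round(y,1),round(r,1))
z=P[...,2]; roi=np.zeros(d.shape,bool); roi[140:265,125:425]=1
print("table z",np.median(z[205:225,270:320]), "zero depth", (d[140:265,125:425]==0).sum())
for nm,h,b in(("jam",86,(150,185,200,235)),("blue",96,(150,175,170,195)),("spice",96,(225,250,223,243)),("tin",72,(286,318,228,256)),("honey",110,(350,382,226,254)),("bell",56,(330,362,178,212))):
    m=np.zeros(d.shape,bool);m[b[2]:b[3],b[0]:b[1]]=1
    zz=z[m]; print(nm,"zmax",np.percentile(zz,[50,90,99]).round(1)); circ(m&(z>h-6)&(z<h+8),h,nm)
V=hsv[...,2];m=roi&(V<75)&(z<35); m[:145]=0;m[:,330:]=0;m[:,:195]=0;m[210:]=0
circ(m,16,"seat")
E
```

```text
table z -0.5605483008927195 zero depth 137
jam zmax [ 1.2 86.4 90.2]
jam [163.6 217.7] 322 centroid [489.  276.9  86. ] circ 488.7 276.5 28.1
blue zmax [  3.   96.5 100.1]
blue [157.5 179.9] 178 centroid [592.6 294.5  96. ] circ 592.4 294.6 20.9
spice zmax [  1.7  97.  100.3]
spice [236.1 232.7] 179 centroid [449.5  76.   96. ] circ 449.6 76.0 20.5
tin zmax [ 1.6 70.  74.1]
tin [299.7 241.1] 264 centroid [ 427.7 -101.6   72. ] circ 427.7 -101.8 28.3
honey zmax [  4.1 110.  113.5]
honey [368.5 240. ] 243 centroid [ 433.1 -285.1  110. ] circ 433.3 -284.9 24.3
bell zmax [ 2.6 40.7 54.1]
seat [274.6 150.8] 316 centroid [694.9 -32.4  16. ] circ 691.2 -25.1 172.0
seat [217.  162.5] 432 centroid [657.  138.9  16. ] circ 657.2 139.1 35.1
seat [247.  170.7] 427 centroid [633.8  49.4  16. ] circ 634.3 49.4 35.0
seat [276.9 178.7] 431 centroid [610.9 -40.   16. ] circ 611.1 -40.1 35.2
seat [306.9 186.8] 431 centroid [ 587.8 -129.5   16. ] circ 588.2 -129.5 35.1
```

```bash
python3 - <<'E'
from h import *
f=np.load("top1.npz");d=f["d"];c=camera_params("top");P=cloud(c,d)
s=np.array([[657,139],[633.8,49.4],[610.9,-40],[587.8,-129.5]])
a=np.polyfit(range(4),s,1);print("seats fit",[(a[1]+a[0]*i).round(1) for i in range(4)],"yaw",np.arctan2(a[0][0],-a[0][1])) 
u=np.array([.968,-.25])
for q in s:
    out=[]
    for t in range(40,130,6):
        k=np.hypot(P[...,0]-q[0]-u[0]*t,P[...,1]-q[1]-u[1]*t)<4
        out.append((t,np.median(P[...,2][k]).round(0)))
    print(out)
k=np.argmin(np.hypot(P[...,0]-550,P[...,1]-100)); 
for nm,x,y in(("tin",427.7,-101.7),("honey",433.2,-285),("spice",449.6,76),("jam",488.9,276.7)):
    for t in(-70,-57,-45,45,57,70):
        k=np.hypot(P[...,0]-x-u[0]*t,P[...,1]-y-u[1]*t)<14
        print(nm,t,np.percentile(P[...,2][k],95).round(0),end=' ')
    print()
S=sensors.sense();print("to spice-above",go(449.6,76,180,1.319,S),"tin",go(427.7,-101.7,180,1.319,S))
E
```

```text
seats fit [array([657., 139.]), array([633.9,  49.5]), array([610.8, -40. ]), array([ 587.8, -129.5])] yaw -0.25209121739481627
[(40, np.float64(20.0)), (46, np.float64(21.0)), (52, np.float64(5.0)), (58, np.float64(28.0)), (64, np.float64(55.0)), (70, np.float64(56.0)), (76, np.float64(54.0)), (82, np.float64(56.0)), (88, np.float64(54.0)), (94, np.float64(56.0)), (100, np.float64(55.0)), (106, np.float64(54.0)), (112, np.float64(54.0)), (118, np.float64(54.0)), (124, np.float64(55.0))]
[(40, np.float64(21.0)), (46, np.float64(25.0)), (52, np.float64(4.0)), (58, np.float64(-2.0)), (64, np.float64(-0.0)), (70, np.float64(23.0)), (76, np.float64(51.0)), (82, np.float64(54.0)), (88, np.float64(54.0)), (94, np.float64(56.0)), (100, np.float64(54.0)), (106, np.float64(54.0)), (112, np.float64(54.0)), (118, np.float64(54.0)), (124, np.float64(54.0))]
[(40, np.float64(21.0)), (46, np.float64(23.0)), (52, np.float64(2.0)), (58, np.float64(-1.0)), (64, np.float64(-2.0)), (70, np.float64(-0.0)), (76, np.float64(-1.0)), (82, np.float64(39.0)), (88, np.float64(45.0)), (94, np.float64(55.0)), (1
[... 474 characters left out ...]
at64(56.0))]Traceback (most recent call last):
  File "<stdin>", line 16, in <module>
    return _quantile_unchecked(
        a, q, axis, out, overwrite_input, method, keepdims, weights)
    return _ureduce(a,
                    func=_quantile_ureduce_func,
    ...<5 lines>...
                    overwrite_input=overwrite_input,
                    method=method)
    r = func(a, **kwargs)
    result = _quantile(arr,
                       quantiles=q,
    ...<2 lines>...
                       out=out,
                       weights=wgt)
    slices_having_nans = np.isnan(arr[-1, ...])
                                  ~~~^^^^^^^^^
IndexError: index -1 is out of bounds for axis 0 with size 0
```

```bash
python3 - <<'E'
from h import *
print(go(488.9,276.7,190,1.319)); s=sensors.sense(); A=R.from_euler('xyz',s["tcp_rot"]); print(A.as_matrix().round(3))
E
```

```text
[-1.1000e-03  9.0000e-04  1.4058e+00 -3.3500e-01 -1.7360e-01  1.9000e-02]
[[-0.914  0.405 -0.001]
 [ 0.405  0.914 -0.001]
 [-0.    -0.001 -1.   ]]
```

The rows are not in the units I measure in: shifts go in shares of 0.4 m and turns go in shares of 360 degrees. I convert before sending: -0.335 m / 0.4 = -0.8375, -0.293 m / 0.4 = -0.7325, 1.406 rad / 6.2832 = 0.2238.

>>> move_arm --pt "0 0 0.028 -0.105 -0.055 0.005 0.085" --pt "0 0 0.056 -0.21 -0.1075 0.0125 0.085" --pt "0 0 0.084 -0.315 -0.1625 0.0175 0.085" --pt "0 0 0.112 -0.42 -0.2175 0.025 0.085" --pt "0 0 0.1401 -0.525 -0.2725 0.03 0.085" --pt "0 0 0.1681 -0.63 -0.325 0.035 0.085" --pt "0 0 0.1961 -0.7325 -0.38 0.0425 0.085" --pt "0 0 0.2238 -0.8375 -0.435 0.0475 0.085" --grip_force 40

```text
clock: 1.1
eef_pos: [489.5, 275.4, 190.1]
tcp_rot: [-3.141, 0.0, 1.313]
contact_force: [0.6, 0.5, 0.5]
opening: 0.998
grasp_force: 0.0
```

```bash
python3 - <<'E'
from h import *
s=sensors.sense();print(s["eef_pos"],s["tcp_rot"],s["qpos"].round(2),s["qvel"].round(2))
p,d=grab_frame("wrist");cv2.imwrite("pics/w1.png",p[:,:,::-1]);np.savez("w1.npz",p=p,d=d);c=camera_params("wrist");print(c)
s=sensors.sense();print(s["eef_pos"],go(488.9,276.7,26,1.319))
E
```

```text
[489.47606175 275.39859512 190.14848378] [-3.14123059e+00  2.91092830e-04  1.31309289e+00] [0.51 0.28 1.79 0.   1.08 0.77] [-0.67  0.09 -0.08 -0.   -0.01  0.71]
{'camera_matrix': array([[296.86596783,   0.        , 252.1208625 ],
       [  0.        , 296.86596783, 194.88426079],
       [  0.        ,   0.        ,   1.        ]]), 'world_from_camera': array([[ 9.64726427e-01, -2.51964752e-01, -7.62671962e-02,
         5.12450404e+02],
       [-2.63254000e-01, -9.22799082e-01, -2.81316878e-01,
         3.44220116e+02],
       [ 5.02638766e-04,  2.91471471e-01, -9.56579390e-01,
         3.53821535e+02],
       [ 0.00000000e+00,  0.00000000e+00,  0.00000000e+00,
         1.00000000e+00]])}
[492.31198302 271.63014727 189.94393633] [ 0.0018  0.0021 -0.0153  0.0043 -0.0049  0.1639]
```

View pics/w1.png

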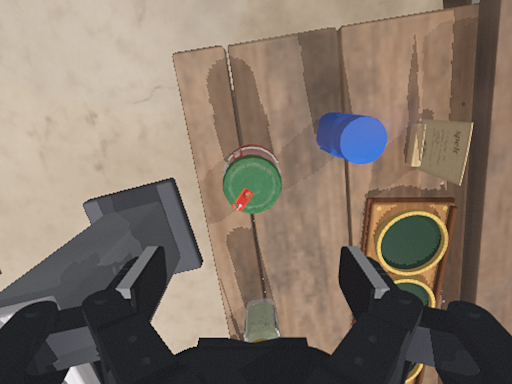

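>>> move_arm --pt "0 0 0 0 0 0 0.085" --pt "0 0 0 0 0 0 0.085" --pt "0 0 0 0 0 0 0.085" --pt "0 0 0 0 0 0 0.085"

```text
clock: 1.65
eef_pos: [488.4, 277.5, 190.5]
tcp_rot: [3.142, -0.0, 1.321]
contact_force: [-0.4, 0.2, -0.5]
opening: 0.998
grasp_force: 0.0
```

```bash
cat > lid.py <<'E'
from h import *
import sys
def lid(h,xy,name="wrist"):
    "circle of depth points near height h, near xy"
    c=camera_params(name);p,d=grab_frame(name);P=cloud(c,d)
    m=((abs(P[...,2]-h)<8)&(np.hypot(P[...,0]-xy[0],P[...,1]-xy[1])<50)&(d>0)).astype(np.uint8)
    ct=max(cv2.findContours(m,0,1)[0],key=cv2.contourArea)[:,0]
    (x,y),r=cv2.minEnclosingCircle(cast(c,ct,h)[:,:2].astype(np.float32))
    M=cv2.moments(m,True);k=cast(c,[M["m10"]/M["m00"],M["m01"]/M["m00"]],h)[0]
    print(name,"circ",round(x,1),round(y,1),round(r,1),"centroid",k.round(1)); return p,d
E
python3 - <<'E'
from lid import *
s=sensors.sense();print(s["eef_pos"],s["tcp_rot"],s["qvel"].round(2))
p,d=lid(86,(489,277)); c=camera_params("wrist")
hsv=cv2.cvtColor(p,cv2.COLOR_RGB2HSV)
# dark green seat floors
m=((hsv[...,2]<75)&(np.abs(cloud(c,d)[...,2]-16)<8)).astype(np.uint8)
n,l,st,ce=cv2.connectedComponentsWithStats(m)
for i in range(1,n):
    if st[i,4]>300: print(ce[i].round(0),st[i],cast(c,ce[i],16)[0].round(1))
print(go(488.9,276.7,26,1.319))
E
```

```text
[488.40090541 277.51932928 190.52670019] [ 3.14158837e+00 -6.49138296e-05  1.32057133e+00] [-0.  0.  0.  0. -0.  0.]
wrist circ 490.4 279.3 28.2 centroid [490.8 279.9  86. ]
[418. 249.] [382 218  59  53 503] [667.1 130.   16. ]
[-0.     -0.      0.0012 -0.0006  0.0006  0.1645]
```

To row units: 0.1645 m / 0.4 = 0.4113, 0.001 m / 0.4 = 0.0025.

>>> move_arm --pt "0 0 0 0.0025 0.0025 0.075 0.085" --pt "0 0 0 0.0025 0.0025 0.2 0.085" --pt "0 0 0 0.0025 0.0025 0.325 0.085" --pt "0 0 0 0.0025 0.0025 0.3875 0.085" --pt "0 0 0 0.0025 0.0025 0.4113 0.085" --pt "0 0 0 0.0025 0.0025 0.4113 0.085" --pt "0 0 0 0.0025 0.0025 0.4113 0.045" --pt "0 0 0 0.0025 0.0025 0.4113 0.045" --grip_force 40

```text
clock: 2.7
eef_pos: [490.6, 278.1, 27.7]
tcp_rot: [3.141, -0.001, 1.319]
contact_force: [-4.3, 0.3, 8.4]
opening: 0.65
grasp_force: 41.6
```

>>> move_arm --pt "0 0 0 0 0 0 0.045" --pt "0 0 0 0 0 0 0.045" --pt "0 0 0 0 0 0 0.045" --pt "0 0 0 0 0 0 0.045"

```text
clock: 3.2
eef_pos: [490.6, 278.1, 27.7]
tcp_rot: [3.141, -0.002, 1.319]
contact_force: [-3.5, 0.1, 9.2]
opening: 0.653
grasp_force: 41.6
```

>>> move_arm --pt "0 0 0 0 0 -0.025 0.045" --pt "0 0 0 0 0 -0.075 0.045" --pt "0 0 0 0 0 -0.1625 0.045" --pt "0 0 0 0 0 -0.25 0.045" --pt "0 0 0 -0.025 0.0175 -0.3375 0.045" --pt "0 0 0 -0.075 0.0525 -0.3875 0.045" --pt "0 0 0 -0.15 0.1075 -0.4075 0.045" --pt "0 0 0 -0.25 0.1775 -0.4075 0.045"

```text
clock: 4.2
eef_pos: [534.6, 162.5, 190.7]
tcp_rot: [3.14, -0.001, 1.32]
contact_force: [1.0, 0.5, -3.8]
opening: 0.647
grasp_force: 44.2
```

To row units: -0.176 m / 0.4 = -0.44, -0.165 m / 0.4 = -0.4125.

>>> move_arm --pt "0 0 0 -0.1 0.07 0 0.045" --pt "0 0 0 -0.2 0.1425 0 0.045" --pt "0 0 0 -0.2875 0.205 0 0.045" --pt "0 0 0 -0.3625 0.2575 0 0.045" --pt "0 0 0 -0.4125 0.2925 0 0.045" --pt "0 0 0 -0.44 0.3125 0 0.045" --pt "0 0 0 -0.44 0.3125 0 0.045" --pt "0 0 0 -0.44 0.3125 0 0.045"

```text
clock: 5.2
eef_pos: [610.7, -37.8, 189.0]
tcp_rot: [-3.141, -0.0, 1.319]
contact_force: [-0.4, 0.3, -3.9]
opening: 0.655
grasp_force: 44.1
```

```bash
cat > seats.py <<'E'
from h import *
def seats():
    s=sensors.sense();print(s["eef_pos"].round(1),s["tcp_rot"].round(4),abs(s["qvel"]).max().round(3),s["grasp_force"],s["opening"])
    c=camera_params("wrist");p,d=grab_frame("wrist");hsv=cv2.cvtColor(p,cv2.COLOR_RGB2HSV)
    P=cloud(c,d)
    m=((hsv[...,2]<80)&(abs(P[...,2]-16)<9)).astype(np.uint8)
    m=cv2.morphologyEx(m,cv2.MORPH_OPEN,np.ones((3,3)))
    n,l,st,ce=cv2.connectedComponentsWithStats(m)
    for i in range(1,n):
        if st[i,4]>250:
            ct=cv2.findContours((l==i).astype(np.uint8),0,1)[0][0][:,0]
            W=cast(c,ct,17)[:,:2];(x,y),r=cv2.minEnclosingCircle(W.astype(np.float32))
            print(st[i],"cent",cast(c,ce[i],17)[0].round(1),"circ",round(x,1),round(y,1),round(r,1))
    return p,d,P
E
python3 - <<'E'
from seats import *
p,d,P=seats();cv2.imwrite("pics/w2.png",p[:,:,::-1]);print(go(611.5,-38.7,44,1.319))
E
```

```text
[610.7 -37.8 189. ] [-3.1411e+00 -2.0000e-04  1.3192e+00] 0.007 44.12672842852771 0.6549121745893097
[216   0  39  32 483] cent [631.  125.3  17. ] circ 634.3 122.0 23.2
[224  93  64  33 446] cent [634.1  22.5  17. ] circ 633.4 37.1 35.2
[-0.0005 -0.0002  0.0006 -0.0008  0.0011  0.145 ]
```

View pics/w2.png

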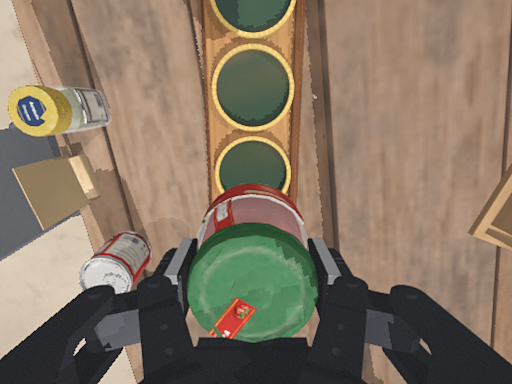

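```bash
cat > seats.py <<'E'
from h import *
def fitc(W):
    A=np.c_[2*W,np.ones(len(W))];x=np.linalg.lstsq(A,(W**2).sum(1),rcond=None)[0]
    return x[0],x[1],np.sqrt(x[2]+x[0]**2+x[1]**2)
def seats(name="wrist",save=None):
    s=sensors.sense();print(s["eef_pos"].round(1),s["tcp_rot"].round(4),abs(s["qvel"]).max().round(3))
    c=camera_params(name);p,d=grab_frame(name);P=cloud(c,d)
    hsv=cv2.cvtColor(p,cv2.COLOR_RGB2HSV);H,S,V=cv2.split(hsv)
    # felt: green/teal hue, inside height band; its border is the inner rim edge
    m=((H>45)&(H<100)&(S>60)&(V<130)&(P[...,2]<32)&(P[...,2]>5)).astype(np.uint8)
    m=cv2.morphologyEx(m,cv2.MORPH_OPEN,np.ones((3,3)))
    n,l,st,ce=cv2.connectedComponentsWithStats(m)
    for i in range(1,n):
        if st[i,4]>250:
            ct=cv2.findContours((l==i).astype(np.uint8),0,1)[0][0][:,0]
            print(st[i],"cent",cast(c,ce[i],18)[0].round(1),"fit",np.round(fitc(cast(c,ct,18)[:,:2]),1))
    if save: np.savez(save,p=p,d=d)
    return p,d,P,c
E
python3 - <<'E'
from seats import *
p,d,P,c=seats(save="w3.npz")
h=189-27.7+86
m=((abs(P[...,2]-h)<7)&(np.hypot(P[...,0]-611,P[...,1]+38)<45)).astype(np.uint8)
ct=max(cv2.findContours(m,0,1)[0],key=cv2.contourArea)[:,0]
W=cast(c,ct,h)[:,:2].astype(np.float32);print("lid",cv2.minEnclosingCircle(W),np.median(P[...,2][m>0]))
E
```

```text
[610.7 -37.7 189. ] [-3.1411e+00 -2.0000e-04  1.3196e+00] 0.002
lid ((613.543212890625, -29.282657623291016), 40.743995666503906) 246.77073643836934
```

```bash
python3 - <<'E'
from seats import *
f=np.load("w3.npz");p,d=f["p"],f["d"];c=camera_params("wrist");P=cloud(c,d)
hsv=cv2.cvtColor(p,cv2.COLOR_RGB2HSV)
for u,v in((252,87),(250,165),(252,46),(260,285),(260,240),(253,10)): print(u,v,hsv[v,u],P[v,u].round(0))
H,S,V=cv2.split(hsv)
g=((H>40)&(H<100)&(S>40)).astype(np.uint8);g=cv2.morphologyEx(g,cv2.MORPH_OPEN,np.ones((3,3)))
n,l,st,ce=cv2.connectedComponentsWithStats(g)
for i in range(1,n):
    if st[i,4]>250:
        ct=cv2.findContours((l==i).astype(np.uint8),0,1)[0][0][:,0]
        for z in (17,23,247): print(st[i],z,"cent",cast(c,ce[i],z)[0].round(1),"fit",np.round(fitc(cast(c,ct,z)[:,:2]),1))
E
```

```text
252 87 [ 45  51 100] [634.  53.  15.]
250 165 [53 55 92] [611. -28.  15.]
252 46 [ 21 119 233] [644.  90.  22.]
260 285 [ 67 100 145] [615. -35. 247.]
260 240 [ 66 105 133] [620. -14. 248.]
253 10 [ 66  61 101] [653. 123.  16.]
[ 216    0   75   32 1651] 17 cent [650.9 121.3  17. ] fit [653.2 126.9  25.3]
[ 216    0   75   32 1651] 23 cent [650.5 119.8  23. ] fit [652.8 125.2  24.8]
[ 216    0   75   32 1651] 247 cent [636.6  62.1 247. ] fit [637.3  63.8   8. ]
[ 217   56   71   70 3406] 17 cent [630.6  47.7  17. ] fit [630.4  46.   33.1]
[ 217   56   71   70 3406] 23 cent [630.6  47.5  23. ] fit [630.4  45.8  32.5]
[ 217   56   71   70 3406] 247 cent [630.2  38.9 247. ] fit [630.1  38.3  10.5]
[ 220  141   66   48 2162] 17 cent [610.7 -31.   17. ] fit [610.7 -34.8  31.2]
[ 220  141   66   48 2162] 23 cent [611.  -29.8  23. ] fit [611.1 -33.5  30.6]
[ 220  141   66   48 2162] 247 cent [623.9  14.  247. ] fit [623.9  12.8   9.8]
[  186   223   133   120 11638] 17 cent [ 577.8 -175.9   17. ] fit [ 576.3 -182.1   82.7]
[  186   223   133   120 11638] 23 cent [ 578.7 -172.2   23. ] fit [ 577.3 -178.2   81.3]
[  186   223   133   120 11638] 247 cent [613.5 -31.7 247. ] fit [613.1 -33.7  26.1]
```

```bash
cat > rim.py <<'E'
from seats import *
S0=np.array([[657.,139],[633.9,49.5],[610.8,-40],[587.8,-129.5]])
def robust(W):
    for _ in range(4):
        x,y,r=fitc(W);e=abs(np.hypot(W[:,0]-x,W[:,1]-y)-r);W=W[e<max(1.5,np.percentile(e,85))]
    return np.round([x,y,r],1),len(W)
def rims(p,d,c,thr=(28,90,150)):
    H,S,V=cv2.split(cv2.cvtColor(p,cv2.COLOR_RGB2HSV));P=cloud(c,d)
    m=((H>17)&(H<32)&(S>thr[1])&(V>thr[2]))
    v,u=np.nonzero(m);W=cast(c,np.c_[u,v],23)[:,:2]
    for i,q in enumerate(S0):
        k=abs(np.hypot(*(W-q).T)-41)<8
        if k.sum()>150: print("rim",i+1,k.sum(),*robust(W[k]),"top",q)
E
python3 - <<'E'
from rim import *
f=np.load("w3.npz");p,d=f["p"],f["d"];c=camera_params("wrist");rims(p,d,c)
f=np.load("top1.npz");rims(f["p"],f["d"],camera_params("top"))
P=cloud(c,d);H,S,V=cv2.split(cv2.cvtColor(p,cv2.COLOR_RGB2HSV))
g=((H>55)&(H<80)&(S>75)&(P[...,2]>238)).astype(np.uint8);ct=max(cv2.findContours(g,0,1)[0],key=cv2.contourArea)
ct=cv2.convexHull(ct)[:,0];print("lid",robust(cast(c,ct,247)[:,:2]))
E
```

```text
rim 1 681 [656.  136.3  39.2] 382 top [657. 139.]
rim 2 1330 [633.9  50.4  41.1] 753 top [633.9  49.5]
rim 3 711 [611.3 -37.7  41. ] 404 top [610.8 -40. ]
lid (array([612. , -34.9,  27.9]), 38)
```

To row units: 0.144 m / 0.4 = 0.36, 0.142 m / 0.4 = 0.355.

>>> move_arm --pt "0 0 0 -0.005 0 0.0625 0.045" --pt "0 0 0 -0.005 0 0.15 0.045" --pt "0 0 0 -0.005 0 0.2375 0.045" --pt "0 0 0 -0.005 0 0.3 0.045" --pt "0 0 0 -0.005 0 0.33 0.045" --pt "0 0 0 -0.005 0 0.345 0.045" --pt "0 0 0 -0.005 0 0.355 0.045" --pt "0 0 0 -0.005 0 0.36 0.045"

```text
clock: 6.3
eef_pos: [611.1, -40.6, 45.6]
tcp_rot: [3.14, -0.0, 1.319]
contact_force: [-0.1, 0.4, -2.2]
opening: 0.648
grasp_force: 44.1
```

To row units: 0.0015 m / 0.4 = 0.0038, 0.001 m / 0.4 = 0.0025.

>>> move_arm --pt "0 0 0 0 0 0.0025 0.045" --pt "0 0 0 0 0 0.0038 0.045" --pt "0 0 0 0 0 0.0038 0.045"

```text
clock: 6.68
eef_pos: [610.9, -40.7, 43.9]
tcp_rot: [3.141, -0.0, 1.319]
contact_force: [-0.7, 0.5, -1.3]
opening: 0.656
grasp_force: 44.4
```

To row units: 0.0005 m / 0.4 = 0.0013.

>>> move_arm --pt "0 0 0 0 0 0.0013 0.045" --pt "0 0 0 0 0 0.0013 0.045"

```text
clock: 6.92
eef_pos: [610.9, -40.7, 43.8]
tcp_rot: [3.141, -0.0, 1.319]
contact_force: [-1.9, -0.8, 4.8]
opening: 0.65
grasp_force: 45.2
```

```bash
python3 - <<'E'
from rim import *
for n in ("top","wrist"):
    p,d=grab_frame(n);c=camera_params(n);np.savez(n+"4.npz",p=p,d=d);rims(p,d,c,(0,70,120))
    P=cloud(c,d);H,S,V=cv2.split(cv2.cvtColor(p,cv2.COLOR_RGB2HSV))
    g=((H>50)&(H<85)&(S>70)&(abs(P[...,2]-101)<9)&(np.hypot(P[...,0]-611,P[...,1]+40)<40)).astype(np.uint8)
    if g.sum()>40:
        ct=cv2.convexHull(max(cv2.findContours(g,0,1)[0],key=cv2.contourArea))[:,0];print(n,"lid",g.sum(),robust(cast(c,ct,102)[:,:2]))
E
```

```text
rim 2 3916 [633.8  49.7  40.4] 2062 top [633.9  49.5]
rim 3 1900 [611.5 -37.2  40.6] 1125 top [610.8 -40. ]
rim 4 240 [ 588.1 -127.7   41.4] 138 top [ 587.8 -129.5]
wrist lid 10022 (array([612.2, -37.6,  27.8]), 43)
```

To row units: -0.146 m / 0.4 = -0.365, -0.11 m / 0.4 = -0.275.

>>> move_arm --pt "0 0 0 0 0 0 0.06" --pt "0 0 0 0 0 0 0.065" --pt "0 0 0 0 0 0 0.072" --pt "0 0 0 0 0 -0.005 0.075" --pt "0 0 0 0 0 -0.05 0.075" --pt "0 0 0 0 0 -0.15 0.075" --pt "0 0 0 0 0 -0.275 0.075" --pt "0 0 0 0 0 -0.365 0.075"

```text
clock: 8.02
eef_pos: [611.4, -40.6, 192.7]
tcp_rot: [3.139, -0.001, 1.319]
contact_force: [0.4, 0.2, 0.3]
opening: 0.881
grasp_force: 0.0
```

To row units: -0.185 m / 0.4 = -0.4625, -0.177 m / 0.4 = -0.4425.

>>> move_arm --pt "0 0 0 0.025 -0.0625 0 0.085" --pt "0 0 0 0.0625 -0.155 0 0.085" --pt "0 0 0 0.1125 -0.28 0 0.085" --pt "0 0 0 0.155 -0.3875 0 0.085" --pt "0 0 0 0.1775 -0.4425 0 0.085" --pt "0 0 0 0.185 -0.4625 0 0.085" --pt "0 0 0 0.185 -0.4625 0 0.085" --pt "0 0 0 0.185 -0.4625 0 0.085"

```text
clock: 9.02
eef_pos: [451.0, 76.8, 189.1]
tcp_rot: [3.141, -0.0, 1.318]
contact_force: [0.2, 0.0, 0.2]
opening: 0.994
grasp_force: 0.0
```

```bash
python3 - <<'E'
from rim import *
from lid import lid
p,d=lid(96,(450,77));cv2.imwrite("pics/w5.png",p[:,:,::-1])
s=sensors.sense();print(s["eef_pos"]);print(go(450.3,77.3,36,1.319))
p,d=grab_frame("top");c=camera_params("top");rims(p,d,c,(0,70,120));np.savez("top5.npz",p=p,d=d);cv2.imwrite("pics/top5.png",cv2.resize(p[130:270,120:420,::-1],None,fx=2.6,fy=2.6))
lid(102,(611,-40),"top")
E
```

```text
wrist circ 451.2 77.5 21.3 centroid [451.3  77.8  96. ]
[450.89985865  76.7300977  189.01715202]
[ 0.0004  0.     -0.0009  0.0004 -0.0008  0.153 ]
rim 1 163 [655.8 138.6  40.2] 87 top [657. 139.]
top circ 609.4 -40.5 28.0 centroid [609.3 -40.8 102. ]
```

View pics/top5.png

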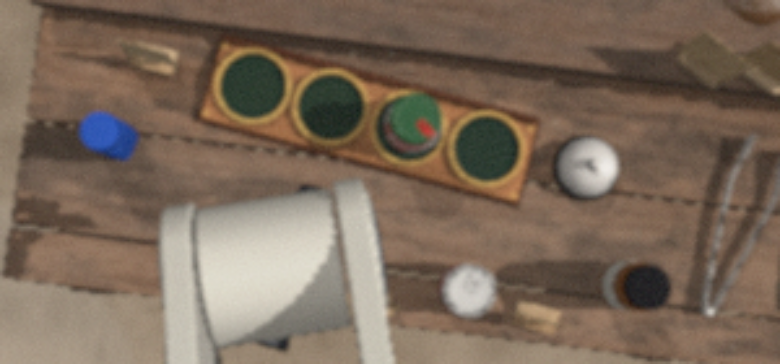

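View pics/w5.png

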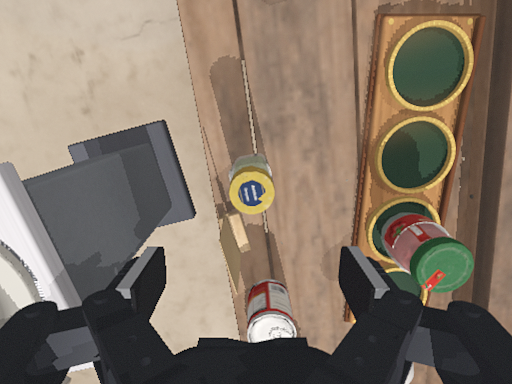

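To row units: 0.153 m / 0.4 = 0.3825, 0.146 m / 0.4 = 0.365.

>>> move_arm --pt "0 0 0 0 0 0.075 0.085" --pt "0 0 0 0 0 0.2 0.085" --pt "0 0 0 0 0 0.3125 0.085" --pt "0 0 0 0 0 0.365 0.085" --pt "0 0 0 0 0 0.3825 0.085" --pt "0 0 0 0 0 0.3825 0.07" --pt "0 0 0 0 0 0.3825 0.055" --pt "0 0 0 0 0 0.3825 0.045" --grip_force 30

```text
clock: 10.18
eef_pos: [450.7, 77.3, 36.9]
tcp_rot: [3.14, -0.001, 1.319]
contact_force: [-0.8, 0.3, 0.1]
opening: 0.527
grasp_force: 0.0
```

>>> move_arm --pt "0 0 0 0 0 0 0.03" --pt "0 0 0 0 0 0 0.025" --pt "0 0 0 0 0 0 0.025" --pt "0 0 0 0 0 0 0.025" --pt "0 0 0 0 0 0 0.025"

```text
clock: 10.8
eef_pos: [450.7, 77.3, 37.2]
tcp_rot: [3.14, -0.001, 1.319]
contact_force: [-2.0, 0.9, 10.0]
opening: 0.494
grasp_force: 29.0
```

```bash
python3 - <<'E'
from h import *
s=sensors.sense();print(s["eef_pos"],s["grasp_force"],s["opening"]);s["eef_pos"][2]+=154;print(go(634.4,50.5,190,1.319,s))
E
```

```text
[450.68464604  77.33409822  37.19611725] 28.977852165699005 0.4943902864545506
[ 0.0017 -0.0007  0.      0.0198  0.1846  0.0015]
```

To row units: -0.154 m / 0.4 = -0.385, 0.001 m / 0.4 = 0.0025.

>>> move_arm --pt "0 0 0 0 0 -0.025 0.025" --pt "0 0 0 0 0 -0.075 0.025" --pt "0 0 0 0 0 -0.1625 0.025" --pt "0 0 0 0 0 -0.25 0.025" --pt "0 0 0 0.0025 0.025 -0.325 0.025" --pt "0 0 0 0.0075 0.075 -0.37 0.025" --pt "0 0 0 0.015 0.15 -0.385 0.025" --pt "0 0 0 0.025 0.2375 -0.385 0.025"

```text
clock: 11.8
eef_pos: [545.4, 63.1, 191.7]
tcp_rot: [3.14, -0.001, 1.319]
contact_force: [0.1, 0.5, -0.5]
opening: 0.487
grasp_force: 30.7
```

To row units: 0.09 m / 0.4 = 0.225, 0.087 m / 0.4 = 0.2175.

>>> move_arm --pt "0 0 0 0.01 0.0825 0 0.025" --pt "0 0 0 0.0175 0.15 0 0.025" --pt "0 0 0 0.0225 0.195 0 0.025" --pt "0 0 0 0.025 0.2175 0 0.025" --pt "0 0 0 0.025 0.225 0 0.025" --pt "0 0 0 0.025 0.225 0 0.025" --pt "0 0 0 0.025 0.225 0 0.025"

```text
clock: 12.68
eef_pos: [633.5, 50.5, 190.1]
tcp_rot: [-3.141, 0.0, 1.319]
contact_force: [-0.5, 0.4, -1.4]
opening: 0.492
grasp_force: 30.7
```

```bash
cat > chk.py <<'E'
from rim import *
def chk(h,xy):
    "in-hand or placed lid at height h near xy, and rims, by the wrist camera"
    s=sensors.sense();print(s["eef_pos"].round(1),s["tcp_rot"].round(3),abs(s["qvel"]).max().round(3))
    p,d=grab_frame("wrist");c=camera_params("wrist");rims(p,d,c,(0,70,120));P=cloud(c,d)
    m=((abs(P[...,2]-h)<7)&(np.hypot(P[...,0]-xy[0],P[...,1]-xy[1])<32)).astype(np.uint8)
    m=cv2.morphologyEx(m,cv2.MORPH_OPEN,np.ones((5,5)))
    ct=cv2.convexHull(max(cv2.findContours(m,0,1)[0],key=cv2.contourArea))[:,0]
    print("lid",robust(cast(c,ct,h)[:,:2]),"z",np.median(P[...,2][m>0]).round(1)); return p,d,c
E
python3 - <<'E'
from chk import *
p,d,c=chk(190-37.2+96,(635,51));cv2.imwrite("pics/w6.png",p[:,:,::-1])
print(go(634.4,50.5,53.2,1.319))
E
```

```text
[633.5  50.5 190.1] [-3.141  0.     1.319] 0.003
rim 1 1360 [656.9 139.5  40.9] 740 top [657. 139.]
rim 2 822 [634.2  51.4  40.8] 463 top [633.9  49.5]
rim 3 1002 [609.1 -46.   38.5] 522 top [610.8 -40. ]
rim 4 1112 [ 588.4 -125.5   43.2] 579 top [ 587.8 -129.5]
lid (array([636.4,  57.6,  27.9]), 13) z 248.8
[-1.000e-04  0.000e+00 -1.000e-04  2.000e-04  8.000e-04  1.369e-01]
```

View pics/w6.png

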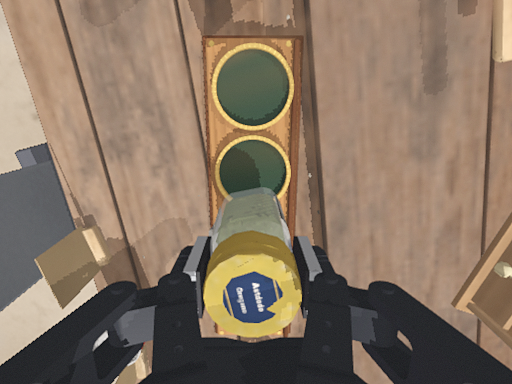

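To row units: 0.1365 m / 0.4 = 0.3413, 0.0005 m / 0.4 = 0.0013.

>>> move_arm --pt "0 0 0 0 0.0013 0.0625 0.025" --pt "0 0 0 0 0.0013 0.15 0.025" --pt "0 0 0 0 0.0013 0.225 0.025" --pt "0 0 0 0 0.0013 0.28 0.025" --pt "0 0 0 0 0.0013 0.31 0.025" --pt "0 0 0 0 0.0013 0.3275 0.025" --pt "0 0 0 0 0.0013 0.3375 0.025" --pt "0 0 0 0 0.0013 0.3413 0.025"

```text
clock: 13.72
eef_pos: [634.9, 50.4, 53.9]
tcp_rot: [3.141, -0.0, 1.319]
contact_force: [0.6, 0.2, -0.4]
opening: 0.49
grasp_force: 30.7
```

To row units: 0.0005 m / 0.4 = 0.0013.

>>> move_arm --pt "0 0 0 0 0 0.0013 0.025" --pt "0 0 0 0 0 0.0013 0.025" --pt "0 0 0 0 0 0.0013 0.025"

```text
clock: 14.1
eef_pos: [634.8, 50.3, 53.4]
tcp_rot: [3.141, -0.0, 1.319]
contact_force: [-0.1, -0.3, 0.8]
opening: 0.495
grasp_force: 30.9
```

```bash
python3 - <<'E'
from chk import *
p,d,c=chk(112,(634,51))
H,S,V=cv2.split(cv2.cvtColor(p,cv2.COLOR_RGB2HSV));P=cloud(c,d)
g=((H>17)&(H<33)&(S>100)&(P[...,2]>100)).astype(np.uint8);ct=cv2.convexHull(max(cv2.findContours(g,0,1)[0],key=cv2.contourArea))[:,0]
W=cast(c,ct,112)[:,:2];print("yellow",g.sum(),robust(W))
E
```

```text
[634.8  50.3  53.4] [ 3.141 -0.     1.319] 0.002
rim 1 3999 [656.8 139.   40.5] 2188 top [657. 139.]
rim 2 3312 [634.1  50.6  41.3] 1728 top [633.9  49.5]
rim 3 1490 [613.3 -32.6  39.2] 777 top [610.8 -40. ]
lid (array([636.8,  58.6,  28.9]), 12) z 112.0
yellow 5377 (array([635.9,  52.4,  22.3]), 28)
```

>>> move_arm --pt "0 0 0 0 0 -0.005 0.025" --pt "0 0 0 -0.0025 -0.0025 -0.005 0.025" --pt "0 0 0 -0.0025 -0.0025 -0.0025 0.025" --pt "0 0 0 -0.0025 -0.0025 0 0.025" --pt "0 0 0 -0.0025 -0.0025 0.0013 0.025" --pt "0 0 0 -0.0025 -0.0025 0.0013 0.025"

```text
clock: 14.9
eef_pos: [633.4, 49.6, 53.3]
tcp_rot: [3.142, -0.0, 1.319]
contact_force: [-3.1, -0.8, 8.0]
opening: 0.491
grasp_force: 31.6
```

To row units: -0.137 m / 0.4 = -0.3425, -0.115 m / 0.4 = -0.2875.

>>> move_arm --pt "0 0 0 0 0 0 0.045" --pt "0 0 0 0 0 0 0.055" --pt "0 0 0 0 0 0 0.065" --pt "0 0 0 0 0 -0.0125 0.065" --pt "0 0 0 0 0 -0.075 0.065" --pt "0 0 0 0 0 -0.175 0.065" --pt "0 0 0 0 0 -0.2875 0.065" --pt "0 0 0 0 0 -0.3425 0.065"

```text
clock: 15.9
eef_pos: [634.5, 49.7, 192.7]
tcp_rot: [3.138, -0.001, 1.319]
contact_force: [1.0, 0.4, -0.1]
opening: 0.763
grasp_force: 0.0
```

```bash
python3 - <<'E'
from h import *
print(go(428.6,-100.4,190,1.319))
E
```

```text
[ 0.0036 -0.0012 -0.0002 -0.1967 -0.162   0.0019]
```

Now to the tin.

To row units: -0.196 m / 0.4 = -0.49, -0.192 m / 0.4 = -0.48.

>>> move_arm --pt "0 0 0 -0.05 -0.0425 0 0.085" --pt "0 0 0 -0.1375 -0.1125 0 0.085" --pt "0 0 0 -0.25 -0.2075 0 0.085" --pt "0 0 0 -0.3625 -0.3 0 0.085" --pt "0 0 0 -0.445 -0.365 0 0.085" --pt "0 0 0 -0.48 -0.395 0 0.085" --pt "0 0 0 -0.49 -0.4025 0 0.085" --pt "0 0 0 -0.49 -0.4025 0 0.085"

```text
clock: 16.9
eef_pos: [429.5, -99.9, 189.8]
tcp_rot: [3.141, -0.0, 1.319]
contact_force: [0.5, 0.1, -0.2]
opening: 0.997
grasp_force: 0.0
```

>>> move_arm --pt "0 0 0 0 0 0 0.085" --pt "0 0 0 0 0 0 0.085"

```text
clock: 17.15
eef_pos: [429.1, -99.6, 189.4]
tcp_rot: [-3.141, -0.0, 1.32]
contact_force: [-0.6, 0.4, -0.2]
opening: 0.999
grasp_force: 0.0
```

```bash
python3 - <<'E'
from lid import lid
from h import *
p,d=lid(72,(428,-101));print(sensors.sense()["eef_pos"]);print(go(428.6,-100.4,24,1.319))
lid(112,(634,50),"top");lid(102,(611,-40),"top")
E
```

```text
wrist circ 428.7 -101.2 28.7 centroid [ 428.9 -100.7   72. ]
[428.94142461 -99.70614833 189.30955899]
[-3.000e-04 -0.000e+00  5.000e-04 -8.000e-04 -1.000e-04  1.653e-01]
top circ 631.5 48.3 20.7 centroid [631.8  48.3 112. ]
top circ 609.3 -40.5 28.0 centroid [609.2 -40.8 102. ]
```

To row units: 0.165 m / 0.4 = 0.4125, 0.156 m / 0.4 = 0.39.

>>> move_arm --pt "0 0 0 -0.0025 0 0.075 0.085" --pt "0 0 0 -0.0025 0 0.2 0.085" --pt "0 0 0 -0.0025 0 0.325 0.085" --pt "0 0 0 -0.0025 0 0.39 0.085" --pt "0 0 0 -0.0025 0 0.4125 0.085" --pt "0 0 0 -0.0025 0 0.4125 0.08" --pt "0 0 0 -0.0025 0 0.4125 0.065" --pt "0 0 0 -0.0025 0 0.4125 0.055" --grip_force 30

```text
clock: 18.3
eef_pos: [429.2, -101.2, 25.7]
tcp_rot: [3.14, -0.0, 1.319]
contact_force: [-0.7, 1.3, 5.9]
opening: 0.658
grasp_force: 30.7
```

>>> move_arm --pt "0 0 0 0 0 0 0.045" --pt "0 0 0 0 0 0 0.04" --pt "0 0 0 0 0 0 0.04" --pt "0 0 0 0 0 0 0.04"

```text
clock: 18.8
eef_pos: [429.2, -101.2, 25.7]
tcp_rot: [3.139, -0.0, 1.319]
contact_force: [-1.6, 0.4, 5.9]
opening: 0.659
grasp_force: 30.7
```

```bash
python3 - <<'E'
from h import *
s=sensors.sense();print(s["eef_pos"],s["grasp_force"],s["opening"]);s["eef_pos"][2]+=165;print(go(587.9,-128.6,190,1.319,s))
E
```

```text
[ 429.15052368 -101.24399447   25.71816629] 30.739333033561707 0.6592550479420326
[ 0.0022 -0.     -0.0002  0.0131  0.1606  0.0011]
```

To row units: -0.165 m / 0.4 = -0.4125, -0.16 m / 0.4 = -0.4.

>>> move_arm --pt "0 0 0 0 0 -0.025 0.04" --pt "0 0 0 0 0 -0.075 0.04" --pt "0 0 0 0 0 -0.1625 0.04" --pt "0 0 0 0 0 -0.25 0.04" --pt "0 0 0 0 0.0125 -0.35 0.04" --pt "0 0 0 0.0025 0.05 -0.4 0.04" --pt "0 0 0 0.01 0.1125 -0.4125 0.04" --pt "0 0 0 0.015 0.2 -0.4125 0.04"

```text
clock: 19.8
eef_pos: [507.8, -115.2, 191.4]
tcp_rot: [3.14, -0.0, 1.319]
contact_force: [1.1, 0.1, -1.9]
opening: 0.66
grasp_force: 33.1
```

To row units: 0.0805 m / 0.4 = 0.2013, 0.079 m / 0.4 = 0.1975.

>>> move_arm --pt "0 0 0 0.0075 0.0825 0 0.04" --pt "0 0 0 0.0125 0.145 0 0.04" --pt "0 0 0 0.0175 0.1825 0 0.04" --pt "0 0 0 0.0175 0.1975 0 0.04" --pt "0 0 0 0.0175 0.2013 0 0.04" --pt "0 0 0 0.0175 0.2013 0 0.04" --pt "0 0 0 0.0175 0.2013 0 0.04"

```text
clock: 20.68
eef_pos: [586.4, -128.4, 189.6]
tcp_rot: [-3.141, 0.0, 1.319]
contact_force: [0.1, -0.1, -2.0]
opening: 0.657
grasp_force: 33.0
```

```bash
python3 - <<'E'
from chk import *
p,d,c=chk(190-25.7+72,(589,-127));cv2.imwrite("pics/w7.png",p[:,:,::-1])
print(go(587.9,-128.8,41.7,1.319))
E
```

```text
[ 586.4 -128.4  189.6] [-3.141  0.     1.319] 0.002
rim 2 622 [633.2  48.   39.4] 359 top [633.9  49.5]
rim 3 1268 [611.1 -38.7  41.2] 757 top [610.8 -40. ]
rim 4 730 [ 588.3 -126.9   40.9] 434 top [ 587.8 -129.5]
lid (array([ 587.2, -128.2,   28.4]), 23) z 232.3
[-0.0002  0.     -0.0003 -0.      0.0015  0.1479]
```

View pics/w7.png

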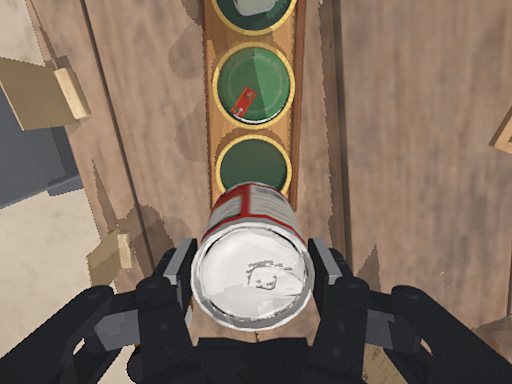

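To row units: 0.147 m / 0.4 = 0.3675, 0.145 m / 0.4 = 0.3625.

>>> move_arm --pt "0 0 0 0 0.0025 0.0625 0.04" --pt "0 0 0 0 0.0025 0.15 0.04" --pt "0 0 0 0 0.0025 0.2375 0.04" --pt "0 0 0 0 0.0025 0.3 0.04" --pt "0 0 0 0 0.0025 0.335 0.04" --pt "0 0 0 0 0.0025 0.3525 0.04" --pt "0 0 0 0 0.0025 0.3625 0.04" --pt "0 0 0 0 0.0025 0.3675 0.04"

```text
clock: 21.72
eef_pos: [588.4, -128.8, 43.0]
tcp_rot: [3.141, -0.0, 1.319]
contact_force: [-0.8, -0.4, -1.6]
opening: 0.658
grasp_force: 33.0
```

To row units: 0.001 m / 0.4 = 0.0025, 0.0005 m / 0.4 = 0.0013.

>>> move_arm --pt "0 0 0 0 0 0.0013 0.04" --pt "0 0 0 0 0 0.0025 0.04" --pt "0 0 0 0 0 0.0025 0.04"

```text
clock: 22.1
eef_pos: [588.2, -128.8, 41.9]
tcp_rot: [3.141, -0.0, 1.319]
contact_force: [-0.3, -0.7, 1.0]
opening: 0.658
grasp_force: 33.2
```

```bash
python3 - <<'E'
from chk import *
p,d,c=chk(88,(588,-128))
E
```

```text
[ 588.2 -128.8   41.9] [ 3.141 -0.     1.319] 0.001
rim 3 733 [611.5 -37.5  42.6] 486 top [610.8 -40. ]
rim 4 1925 [ 588.6 -126.    40.4] 1134 top [ 587.8 -129.5]
lid (array([ 589.2, -129. ,   28.8]), 25) z 84.5
```

To row units: -0.148 m / 0.4 = -0.37, -0.115 m / 0.4 = -0.2875.

>>> move_arm --pt "0 0 0 0 0 0 0.058" --pt "0 0 0 0 0 0 0.065" --pt "0 0 0 0 0 0 0.072" --pt "0 0 0 0 0 -0.01 0.075" --pt "0 0 0 0 0 -0.0625 0.075" --pt "0 0 0 0 0 -0.1625 0.075" --pt "0 0 0 0 0 -0.2875 0.075" --pt "0 0 0 0 0 -0.37 0.075"

```text
clock: 23.15
eef_pos: [588.6, -128.9, 192.2]
tcp_rot: [3.139, -0.0, 1.319]
contact_force: [0.3, -1.1, 0.0]
opening: 0.876
grasp_force: 0.0
```

To row units: -0.189 m / 0.4 = -0.4725, -0.186 m / 0.4 = -0.465.

>>> move_arm --pt "0 0 0 -0.05 -0.03 0 0.085" --pt "0 0 0 -0.1375 -0.08 0 0.085" --pt "0 0 0 -0.2625 -0.155 0 0.085" --pt "0 0 0 -0.3625 -0.2125 0 0.085" --pt "0 0 0 -0.4375 -0.2575 0 0.085" --pt "0 0 0 -0.465 -0.2725 0 0.085" --pt "0 0 0 -0.4725 -0.2775 0 0.085" --pt "0 0 0 -0.4725 -0.2775 0 0.085"

```text
clock: 24.15
eef_pos: [433.6, -283.7, 189.3]
tcp_rot: [-3.141, -0.0, 1.319]
contact_force: [0.2, 0.4, 1.4]
opening: 0.996
grasp_force: 0.0
```

>>> move_arm --pt "0 0 0 0 0 0 0.085" --pt "0 0 0 0 0 0 0.085"

```text
clock: 24.4
eef_pos: [433.8, -283.6, 189.4]
tcp_rot: [3.142, -0.0, 1.32]
contact_force: [-0.2, -0.4, 1.0]
opening: 0.997
grasp_force: 0.0
```

```bash
python3 - <<'E'
from lid import lid
from h import *
p,d=lid(110,(433.5,-284.5));cv2.imwrite("pics/w8.png",p[:,:,::-1]);s=sensors.sense();print(s["eef_pos"],s["qpos"].round(2));print(go(434,-284,48,1.319))
lid(88,(588,-128),"top");lid(112,(634,50),"top")
E
```

```text
wrist circ 434.4 -285.1 24.5 centroid [ 434.4 -284.6  110. ]
[ 433.72811245 -283.68027524  189.45094548] [-0.58  0.21  1.88  0.    1.05 -0.33]
[ 0.     -0.      0.0007 -0.0002  0.0003  0.1415]
top circ 587.8 -129.0 28.8 centroid [ 586.9 -129.3   88. ]
top circ 631.4 48.6 20.9 centroid [631.7  48.4 112. ]
```

View pics/w8.png

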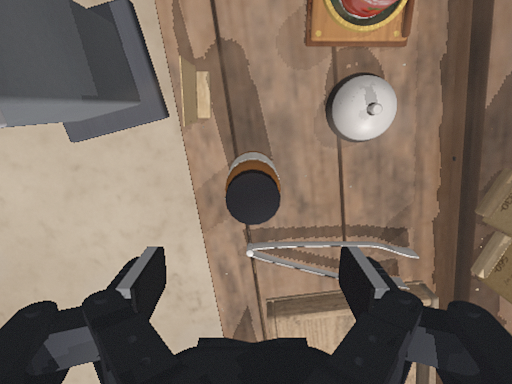

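To row units: 0.142 m / 0.4 = 0.355, 0.134 m / 0.4 = 0.335.

>>> move_arm --pt "0 0 0 -0.0025 0 0.075 0.085" --pt "0 0 0 -0.0025 0 0.175 0.085" --pt "0 0 0 -0.0025 0 0.275 0.085" --pt "0 0 0 -0.0025 0 0.335 0.085" --pt "0 0 0 -0.0025 0 0.355 0.085" --pt "0 0 0 -0.0025 0 0.355 0.08" --pt "0 0 0 -0.0025 0 0.355 0.065" --pt "0 0 0 -0.0025 0 0.355 0.055" --grip_force 35

```text
clock: 25.55
eef_pos: [433.7, -285.5, 48.5]
tcp_rot: [3.14, 0.001, 1.319]
contact_force: [-0.1, 0.2, -0.3]
opening: 0.644
grasp_force: 0.0
```

>>> move_arm --pt "0 0 0 0 0 0 0.045" --pt "0 0 0 0 0 0 0.035" --pt "0 0 0 0 0 0 0.035" --pt "0 0 0 0 0 0 0.035"

```text
clock: 26.05
eef_pos: [433.7, -285.4, 48.8]
tcp_rot: [3.14, 0.001, 1.319]
contact_force: [-2.1, 1.1, 8.8]
opening: 0.602
grasp_force: 34.9
```

```bash
python3 - <<'E'
from h import *
s=sensors.sense();print(s["eef_pos"],s["grasp_force"],s["opening"]);s["eef_pos"][2]+=172;print(go(656.6,139.4,220,1.319,s))
E
```

```text
[ 433.66611567 -285.43652202   48.76217249] 34.91851769504137 0.6024170556505735
[ 1.60e-03  6.00e-04 -1.00e-04  4.67e-01  1.10e-01  7.00e-04]
```

To row units: -0.172 m / 0.4 = -0.43, 0.001 m / 0.4 = 0.0025.

>>> move_arm --pt "0 0 0 0 0 -0.025 0.035" --pt "0 0 0 0 0 -0.075 0.035" --pt "0 0 0 0 0 -0.1625 0.035" --pt "0 0 0 0 0 -0.25 0.035" --pt "0 0 0 0.0125 0.0025 -0.3375 0.035" --pt "0 0 0 0.05 0.0125 -0.4 0.035" --pt "0 0 0 0.1125 0.0275 -0.43 0.035" --pt "0 0 0 0.2 0.0475 -0.43 0.035"

```text
clock: 27.05
eef_pos: [472.0, -212.2, 221.3]
tcp_rot: [3.139, 0.001, 1.318]
contact_force: [-0.4, 0.4, -3.2]
opening: 0.603
grasp_force: 37.6
```

To row units: 0.325 m / 0.4 = 0.8125, 0.295 m / 0.4 = 0.7375.

>>> move_arm --pt "0 0 0 0.1 0.025 0 0.035" --pt "0 0 0 0.2125 0.05 0 0.035" --pt "0 0 0 0.325 0.0775 0 0.035" --pt "0 0 0 0.4375 0.105 0 0.035" --pt "0 0 0 0.55 0.13 0 0.035" --pt "0 0 0 0.65 0.155 0 0.035" --pt "0 0 0 0.7375 0.175 0 0.035" --pt "0 0 0 0.8125 0.1925 0 0.035"

```text
clock: 28.05
eef_pos: [627.1, 84.6, 219.8]
tcp_rot: [-3.141, 0.0, 1.319]
contact_force: [-0.2, -0.5, -3.4]
opening: 0.6
grasp_force: 37.6
```

To row units: 0.062 m / 0.4 = 0.155, 0.061 m / 0.4 = 0.1525.

>>> move_arm --pt "0 0 0 0.0625 0.015 0 0.035" --pt "0 0 0 0.11 0.025 0 0.035" --pt "0 0 0 0.14 0.0325 0 0.035" --pt "0 0 0 0.1525 0.035 0 0.035" --pt "0 0 0 0.155 0.035 0 0.035" --pt "0 0 0 0.155 0.035 0 0.035" --pt "0 0 0 0.155 0.035 0 0.035" --pt "0 0 0 0.155 0.035 0 0.035"

```text
clock: 29.05
eef_pos: [656.0, 139.4, 219.6]
tcp_rot: [3.142, 0.0, 1.318]
contact_force: [-0.8, 1.0, -2.6]
opening: 0.599
grasp_force: 37.6
```

```bash
python3 - <<'E'
from chk import *
p,d,c=chk(220-48.8+110,(657,141));cv2.imwrite("pics/w9.png",p[:,:,::-1])
print(go(656.9,139.4,64.8,1.319))
E
```

```text
[656.  139.4 219.6] [3.142 0.    1.318] 0.002
rim 1 653 [657.2 140.6  40.8] 371 top [657. 139.]
lid (array([657. , 141.1,  23.7]), 43) z 280.1
[ 0.000e+00  1.000e-04 -5.000e-04  1.000e-04  9.000e-04  1.548e-01]
```

View pics/w9.png

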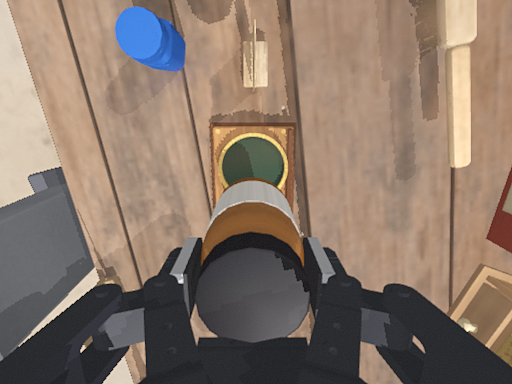

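To row units: 0.154 m / 0.4 = 0.385, 0.152 m / 0.4 = 0.38.

>>> move_arm --pt "0 0 0 0 0 0.0625 0.035" --pt "0 0 0 0 0 0.15 0.035" --pt "0 0 0 0 0 0.25 0.035" --pt "0 0 0 0 0 0.315 0.035" --pt "0 0 0 0 0 0.3525 0.035" --pt "0 0 0 0 0 0.37 0.035" --pt "0 0 0 0 0 0.38 0.035" --pt "0 0 0 0 0 0.385 0.035"

```text
clock: 30.1
eef_pos: [656.6, 139.9, 66.2]
tcp_rot: [3.14, -0.001, 1.319]
contact_force: [0.0, -0.4, -2.8]
opening: 0.6
grasp_force: 37.6
```

To row units: 0.001 m / 0.4 = 0.0025, 0.0005 m / 0.4 = 0.0013.

>>> move_arm --pt "0 0 0 0 0 0.0013 0.035" --pt "0 0 0 0 0 0.0025 0.035" --pt "0 0 0 0 0 0.0025 0.035"

```text
clock: 30.48
eef_pos: [656.3, 139.9, 65.0]
tcp_rot: [3.141, -0.0, 1.319]
contact_force: [-0.1, 0.1, -0.6]
opening: 0.603
grasp_force: 37.9
```

```bash
python3 - <<'E'
from chk import *
p,d,c=chk(126,(657,140))
E
```

```text
[656.3 139.9  65. ] [ 3.141 -0.     1.319] 0.001
rim 1 1639 [657.3 140.7  40.8] 950 top [657. 139.]
rim 2 179 [635.8  57.2  43.6] 129 top [633.9  49.5]
lid (array([657.3, 141.1,  24. ]), 39) z 125.5
```

Aligned within a millimetre; a touch lower, then release and retreat clear.

To row units: -0.08 m / 0.4 = -0.2, -0.03 m / 0.4 = -0.075.

>>> move_arm --pt "0 0 0 0 0 0.0013 0.035" --pt "0 0 0 0 0 0.0013 0.035" --pt "0 0 0 0 0 0.0013 0.055" --pt "0 0 0 0 0 0.0013 0.063" --pt "0 0 0 0 0 0.0013 0.07" --pt "0 0 0 0 0 -0.0075 0.07" --pt "0 0 0 0 0 -0.075 0.07" --pt "0 0 0 0 0 -0.2 0.07"

```text
clock: 31.52
eef_pos: [654.5, 139.4, 143.5]
tcp_rot: [-3.138, 0.002, 1.319]
contact_force: [0.7, 0.2, -0.7]
opening: 0.819
grasp_force: 0.0
```

To row units: -0.19 m / 0.4 = -0.475, -0.18 m / 0.4 = -0.45.

>>> move_arm --pt "0 0 0 0 0 -0.125 0.07" --pt "0 0 0 0 0 -0.2 0.07" --pt "0 0 0 0.025 -0.1 -0.2 0.07" --pt "0 0 0 0.05 -0.225 -0.2 0.07" --pt "0 0 0 0.1 -0.35 -0.2 0.07" --pt "0 0 0 0.15 -0.45 -0.2 0.07" --pt "0 0 0 0.15 -0.475 -0.2 0.07" --pt "0 0 0 0.15 -0.475 -0.2 0.07"

```text
clock: 32.52
eef_pos: [487.0, 245.3, 224.9]
tcp_rot: [3.141, -0.0, 1.32]
contact_force: [0.8, -0.2, 0.7]
opening: 0.817
grasp_force: 0.0
```

```bash
python3 - <<'E'
from lid import lid
from rim import *
print(sensors.sense()["clock"])
for h,xy in((126,(657,139)),(112,(634,49)),(102,(611,-40)),(88,(588,-129))): p,d=lid(h,xy,"top")
c=camera_params("top");f0=np.load("top1.npz");P0=cloud(c,f0["d"]);P=cloud(c,d)
for Q in(P0,P):
    k=(Q[...,2]>25)&(Q[...,2]<70)&(np.hypot(Q[...,0]-557,Q[...,1]+246)<60);print("bell",Q[k][:,:2].mean(0).round(1),k.sum())
p2,_=grab_frame("scene");a=cv2.resize(p[130:270,120:420],(750,350));cv2.imwrite("pics/end.png",a[:,:,::-1]);cv2.imwrite("pics/end2.png",p2[:,:,::-1])
E
```

```text
32.525
top circ 654.4 138.4 24.4 centroid [654.5 138.6 126. ]
top circ 631.4 48.1 20.9 centroid [631.8  48.5 112. ]
top circ 609.3 -40.6 28.0 centroid [609.1 -40.8 102. ]
top circ 586.8 -129.1 29.0 centroid [ 586.9 -129.6   88. ]
bell [ 567.3 -241.3] 357
bell [ 567.2 -241.3] 363
```

View pics/end.png

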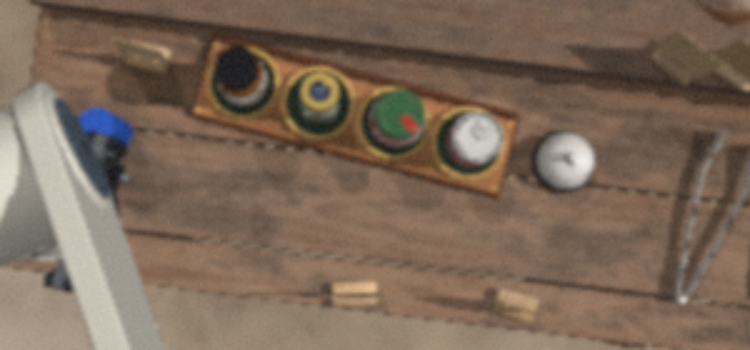

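View pics/end2.png

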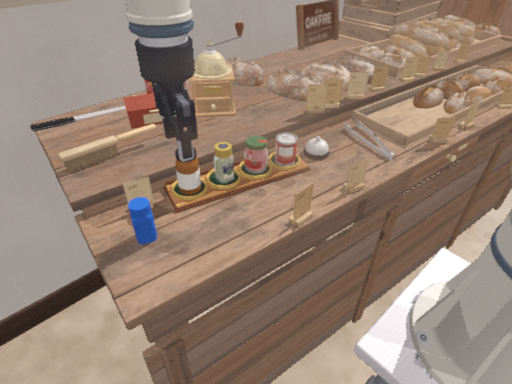

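The pictures show honey, spice, jam and tin upright in seats 1 to 4. The bell has not moved, the blue jar is still standing, and the gripper is clear.

```bash
python3 -c "
from rig import order;print(order.sign_off())"
```

```text
the job is handed in; nothing more can be done
None
```

The job is handed in: honey, spice, jam and tin stand upright in seats 1 to 4, with the shortest (the tin) next to the bell, each measured within about 2.5 mm of its seat's centre, and the bell where it was.

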